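Hold a relief tile flush in the gluing jig with a spacer

TASK

Start the curing lamp: twist the spring-return knob on the black starter box clockwise to its stop and let it go so that it springs back. Then stand the black plastic spacer upright on the jig board in the gap between the tile and the jig's sprung stops, in front of the set-back stop, which is the only place where the gap is wide enough, and let go of it. Last, push the tile towards the stops until it sits square against the spacer and the other stop and has clearly pushed both sprung stops in, and finish while holding it pressed there; leave the other things on the bench where they are.

Things in the scene. Friction and masses are not known exactly. Their poses are not given: they have to be found in the camera images.
- knob (a joint): angle of the starter knob: 0 at rest, grows as it turns clockwise seen from above, stop at 1.1 rad; a spring (about 0.02 N m at rest, 0.09 N m at the stop) turns it back to 0 when let go. Full twist means about 1.0 rad or more
- knob_grip (a point): middle of the knob's upright grip bar, on the knob's vertical axis; the bar is 44 mm long (this frame's x, which turns with the knob), 12 mm thick (y) and 26 mm high, from 14 mm below this point to 12 mm above it. It stands on a grey disc of 42 mm diameter on top of a black box, 80 x 80 x 46 mm, fixed to the bench; this point is 68 mm above the bench
- spacer_mid (a point): centre of the black plastic spacer, a loose upright plate 12 mm thick (its x), 50 mm long (its y) and 60 mm high (z), about 0.06 kg; starts standing on its 12 x 50 mm end on the bench, so this point is 30 mm above what it stands on
- jig: gluing jig fixed to the bench: board 200 mm (x) x 240 mm (y) x 18 mm thick, origin at the centre of its underside, top 18 mm above the bench; +x points towards the stops. A rail 20 mm thick (52 mm above the bench) runs along its +x edge behind the two stops
- tile: pale loose relief tile, 90 mm (x) x 130 mm (y) x 22 mm thick, about 0.3 kg, origin at the centre of its underside; it lies on the jig board, its far (+x) edge 6.5 to 9 mm short of the nearer stop and its near (-x) edge free, with about 50 mm of board in front of it
- deep_stop_face (a point): middle of the foot of the front face of the set-back stop, at the level of the board's top, axes as the jig's (x is the direction in which the tile is pushed); the face is 60 mm wide (y) and 26 mm high; it stands 12 mm further back than the other stop's face, so that the gap to the tile is about 20 mm. It may be on either side; the middles of the two stops are 72 mm apart
- near_stop_face (a point): the same point on the other stop, which stands 12 mm further forward (gap to the tile under 11 mm: too narrow for the spacer)
- deep_stop (a joint): how far the set-back stop is pushed in along the jig's x: 0 at rest, at most 0.006 m; spring of 2.6 N at rest plus 0.8 N per mm. Held pressed means more than 0.0012 m
- near_stop (a joint): the same for the other stop
- sanding_block: bystander: wooden sanding block 75 x 38 x 28 mm lying left of the jig; origin at the centre of its underside
- brush: bystander: brush lying on the bench at the left
- screwdriver: bystander: screwdriver lying near the robot, left
- spatula: bystander: spatula lying near the robot, right
- glue_bottle: bystander: white bottle, 56 mm diameter, 150 mm high, at the right
- tape_roll: bystander: paper ring 90 mm diameter, 24 mm high, lying to the right of the jig
- paint_can: bystander: steel can 70 mm diameter, 90 mm high, at the far left
Not all that is in view belongs to the job. What is shaped like the tile but pink or yellow is not meant.

How it is judged:
By the outcome, as a careful person would: the job done as asked, in the order asked, and still so for the second after the job is handed in, while the arm keeps its last pose, push and grip.
It also fails if it takes over 72 s, if anything falls off the work surface, if the arm or the gripper's body presses on something with over 40 N, if the wrist force passes 120 N, or if a joint passes its speed limit or range.

ROBOT

A 6-joint arm with a two-finger parallel gripper is mounted at the origin on the work surface. World frame = base frame: x ahead of the robot, y to its left, z up, the work surface at z = 0. Lengths are in m, angles in rad, forces in N, time in s.
With the tool pointing down it reaches from about 0.25 to 0.775 m from the base axis. Payload 4 kg.
Tool frame: the origin (TCP) lies midway between the tips of the shut fingers; the grasp point (between the pads) lies 19 mm behind it; z points along the fingers, y is the line along which they close (so a half turn about z gives the same grasp; the last joint's range is limited). The gripper opens to 94 mm and grips with 3 to 60 N. Pads are 16 mm wide; open, the fingers measure 119 mm over their backs; the gripper's body (75 mm by 177 mm) begins 78 mm behind the grasp point.
Start: joints at [1.206, 0.087, 1.371, -0, 1.684, -0.103], TCP at [0.142, 0.531, 0.206] pointing down, gripper open.
Joint ranges: [-3.1, 3.1], [-0.76, 2.03], [0.27, 2.55], [-1.08, 4.22], [0.17, 2.65], [-2.57, 2.57]. Speed limits (rad/s): [2.79, 2.79, 3.14, 3.14, 3.14, 3.14].

INTERFACE

Orientations are given as [roll, pitch, yaw] about the fixed x, y, z axes, in that order (R = Rz(yaw) Ry(pitch) Rx(roll)).
In Python, from bench import get_obs, snapshot, close_job gives the robot as it stands. The module is installed in compiled form; this text tells all that it offers.
- The arm moves only by the tool drive_tool, never from a script. Its argument "commands" is a list of rows, each a list of 6 numbers: the shift along the tool's x, y, z in units of 0.04 m (1.0 is 0.04 m), then the turn, a rotation vector about the tool's x, y, z in units of 0.1 rad (1.0 is 0.1 rad). In form: [[dx, dy, dz, wx, wy, wz], ...]. A call has 1 to 20 rows; each row shifts and turns the commanded pose from where the row before left it, along the tool's axes as they then stand; what a row does not reach is not made up. A row lasts 1/8 s, in which the tool goes at most 62.5 mm and 10.7 degrees, less where a joint would pass 70% of its speed; a pose out of reach is approached as far as the arm can. A call with a number of a shift or a turn outside -1 to 1 is refused whole. A call with a gripper value outside its range is refused whole. "gripper" is the closure, from 0 (fully open) to 1 (shut), set as the call begins (left out, the last holds). The fingers move at their own pace and stop on an object; the grip force is fixed at half the most. Time passes only in rows, so rows that do not move let the fingers close. It gives the time, the measured TCP pose, the force, the opening and the grip force at its end, in the units of the state.
- get_obs(): the state, without advancing time (a new reading comes with each control period).
- snapshot(name): name is "scene" or "top"; returns a dict with "image" (384x512x3 uint8, blue, green, red), "range_z" (384x512 float32, m along the optical axis (not along the pixel's ray), 0 where there is no reading), "fx", "fy", "cx", "cy" (pixels), "k1" (the pictures are not rectified: a ray, as slopes to the right and down, at radius r is drawn at 1 + k1 r^2 times it, then the intrinsics apply), "rvec" (rotation vector, rad) and "tvec" (3), from world to camera coordinates, as OpenCV has them. Camera axes: x right, y down, z forward; pixel columns grow to the right and rows downward; lengths in m; the calibration is good to about 2 mm. A picture is of the moment at which its call begins.
- close_job(): hands the job in; it is judged then, once.
The state is a dict: "time": time; "joint_positions": joint angles; "qvel": joint speeds; "joint_torque": joint torques, N m; "tool_pos": TCP position; "ee_rot": TCP orientation; "wrist_force": force on the tool from outside, world axes, zero at the start; "wrist_torque": the same for the moment, N m; "width": finger opening in m; "finger_force": force on a finger pad.
Only numpy, scipy, OpenCV 4.12 (cv2) and the standard library are available. Lean on these libraries where they do the work, as an engineer would, in place of code of your own. Each camera call takes 0.05 s, during which the arm holds its last target. There are 200 camera calls.

## Working session

There is one attempt and no reset: what is moved stays moved. The work goes in short steps, Python scripts to look and compute and a tool call to move; the robot and the scene stay as the last step left them, time stands still between calls to the robot, and variables do not carry over. Pictures are saved under pics/ and viewed, at most 10 in all, crops included, and the job is handed in when it is done.

Besides the shell and the picture viewer there is one more tool, called as name(argument=value, ...), one argument or row to a line, values as JSON. drive_tool: Moves the arm, as the interface text tells. Its arguments: {"type":"object","properties":{"commands":{"type":"array"},"gripper":{"type":"number"}},"required":["commands"]}

```bash
mkdir -p pics; cat > h.py <<'E'
import numpy as np, cv2
from bench import get_obs, snapshot
def cloud(s):
    h,w=s["range_z"].shape; v,u=np.mgrid[:h,:w].astype(np.float64)
    K=np.array([[s["fx"],0,s["cx"]],[0,s["fy"],s["cy"]],[0,0,1]]);D=np.array([s["k1"],0,0,0.])
    p=cv2.undistortPoints(np.stack([u.ravel(),v.ravel()],1)[:,None],K,D)[:,0]
    z=s["range_z"].ravel().astype(float)
    c=np.c_[p*z[:,None],z]; R=cv2.Rodrigues(np.array(s["rvec"],float))[0]
    P=(c-np.array(s["tvec"]).ravel())@R
    P[z==0]=np.nan
    return P.reshape(h,w,3)
E
python3 - <<'E'
from h import *
print(get_obs())
for n in("scene","top"):
    s=snapshot(n); cv2.imwrite(f"pics/{n}0.png",cv2.resize(s["image"],(768,576))); np.save(f"{n}0.npy",cloud(s)); cv2.imwrite(f"{n}raw.png",s["image"])
    print(n,s["fx"],s["k1"],s["rvec"],s["tvec"])
E
```

```text
{'time': 0.0, 'joint_positions': array([ 1.20588733e+00,  8.79266521e-02,  1.37221787e+00, -7.94458386e-06,
        1.68358562e+00, -1.03145043e-01]), 'qvel': array([ 0.00022824, -0.00041091, -0.00223536, -0.00192198,  0.00135987,
       -0.00045543]), 'joint_torque': array([-3.24103585e-04, -3.40166438e+01, -3.02434015e+01,  7.17181969e-02,
        3.29015718e-02, -1.50947490e-04]), 'tool_pos': array([0.14217068, 0.53075319, 0.20433812]), 'ee_rot': array([-3.13946572e+00, -2.12225947e-04,  2.87982759e+00]), 'wrist_force': array([ 0.40015733, -1.07278098,  0.3432506 ]), 'wrist_torque': array([-0.02949694, -0.0026721 ,  0.00827745]), 'finger_force': 0.0, 'width': 0.09419642040639829}
scene 394.5183806974906 -0.05768810227355832 [ 2.10161453  1.6575784  -0.46131006] [-0.07320198 -0.38620132  1.41245926]
top 354.60223877825257 0.002197234794147999 [ 2.15163956 -2.20468809  0.08214917] [-0.00904697  0.4913276   1.20045146]
```

View pics/top0.png

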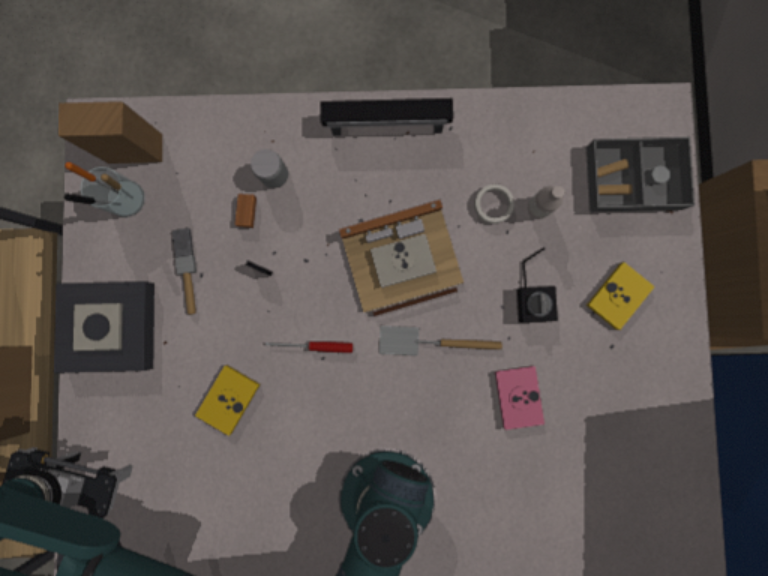

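View pics/scene0.png

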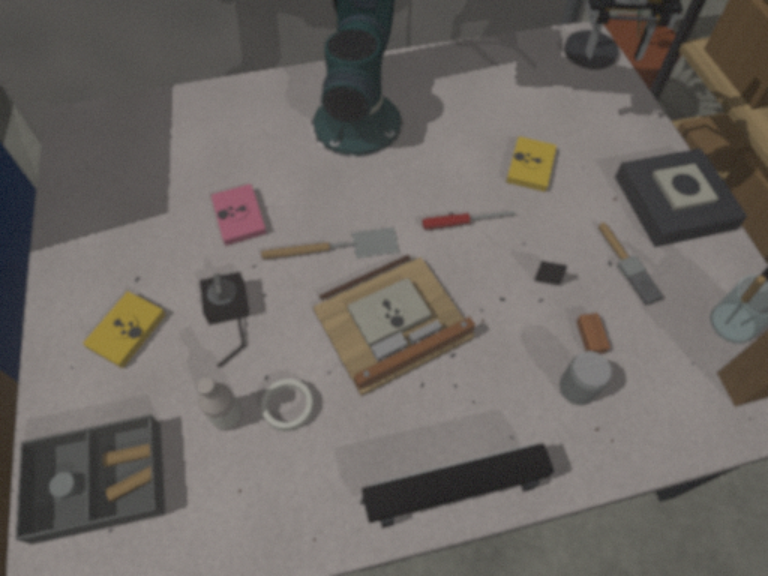

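The top view (768x576) shows the starter box at (538,303), the jig at (400,258), the tile at (405,262) and the spacer at (258,269). Next I'll measure them with the depth clouds.

```bash
python3 - <<'E'
from h import *
T=np.load("top0.npy");S=np.load("scene0.npy")
it=cv2.imread("topraw.png");isc=cv2.imread("sceneraw.png")
a=cv2.resize(it[125:215,215:315],None,fx=4,fy=4,interpolation=2)
b=cv2.resize(it[160:220,335:380],(270,360),interpolation=2)
c=cv2.resize(it[165:195,155:190],(280,240),interpolation=2)
d=cv2.resize(isc[165:265,205:325],(480,400),interpolation=2)
out=np.zeros((600,800,3),np.uint8)
out[:360,:400]=a; out[:360,400:670]=b; out[360:600,:280]=c
out[200:600,300:780]=np.where(False,0,d) if False else out[200:600,300:780]
e=cv2.resize(isc[165:265,205:325],(288,240),interpolation=2); out[360:600,290:578]=e
cv2.imwrite("pics/crop0.png",np.clip(out*1.6,0,255).astype(np.uint8))
def near(P,c,r,z0,z1):
    Q=P.reshape(-1,3);m=(np.hypot(Q[:,0]-c[0],Q[:,1]-c[1])<r)&(Q[:,2]>z0)&(Q[:,2]<z1);return Q[m]
def rect(Q):
    (cx,cy),sz,an=cv2.minAreaRect((Q[:,:2]*1000).astype(np.float32));return np.round([cx,cy,*sz,an],1),len(Q),Q[:,2].mean().round(4)
for n,P,px in(("top",T,dict(box=(538,303),tile=(405,262),sp=(258,269))),("scene",S,dict(box=(223,295),tile=(391,313),sp=(550,270)))):
    for k,(u,v) in px.items(): print(n,k,P[int(v/1.5),int(u/1.5)].round(3))
    tb=P[int(px['tile'][1]/1.5),int(px['tile'][0]/1.5)]
    for nm,z0,z1 in(("board",.010,.026),("tile",.033,.0415),("stops",.0415,.0475),("rail",.0485,.06)):
        print(n,nm,*rect(near(P,tb,.17,z0,z1)))
    kb=P[int(px['box'][1]/1.5),int(px['box'][0]/1.5)]
    for nm,z0,z1 in(("box",.03,.05),("bar",.068,.09)):
        q=near(P,kb,.08,z0,z1);print(n,nm,*rect(q)) if len(q)>3 else None
    sb=P[int(px['sp'][1]/1.5),int(px['sp'][0]/1.5)]
    for z0,z1 in((.01,.08),(.05,.07)):
        q=near(P,sb,.06,z0,z1);print(n,"sp",*rect(q)) if len(q)>3 else None
E
```

```text
top box [ 0.426 -0.342  0.058]
top tile [ 0.528 -0.053  0.044]
top sp [0.518 0.274 0.063]
top board [496.2 -56.9 254.9 240.2  15.1] 2445 0.0189
top tile [553.5 -38.7 135.1 228.3  15. ] 641 0.0392
top stops [562.1 -50.7 150.9 226.2  21. ] 653 0.0436
top rail [584.8 -33.  109.8 239.2  15. ] 414 0.0528
top box [ 426.4 -347.4   79.6   81.2    1.6] 403 0.0457
top bar [ 427.1 -346.8   13.8   42.4   88. ] 61 0.0793
top sp [523.2 279.4  49.9  11.9  64.4] 69 0.0553
top sp [523.4 279.7  49.3  11.9  64.4] 57 0.0606
scene box [ 0.45  -0.343  0.073]
scene tile [ 0.541 -0.048  0.04 ]
scene sp [0.527 0.272 0.047]
scene board [539.8 -46.9 218.4 241.2  15.3] 2955 0.0175
scene tile [565.3 -38.4 155.  238.6  14.2] 1354 0.0387
scene stops [566.7 -39.5 151.8 238.2  15. ] 555 0.0433
scene rail [629.6 -22.1  21.7 239.   14.6] 582 0.0516
scene box [ 428.5 -349.6   80.2   78.6    1. ] 541 0.044
scene bar [ 4.304e+02 -3.480e+02  4.330e+01  1.280e+01  3.000e-01] 70 0.0777
scene sp [525.9 278.7  48.2  15.1  65.3] 221 0.0415
scene sp [525.6 278.9  48.   14.3  65. ] 90 0.0577
```

View pics/crop0.png

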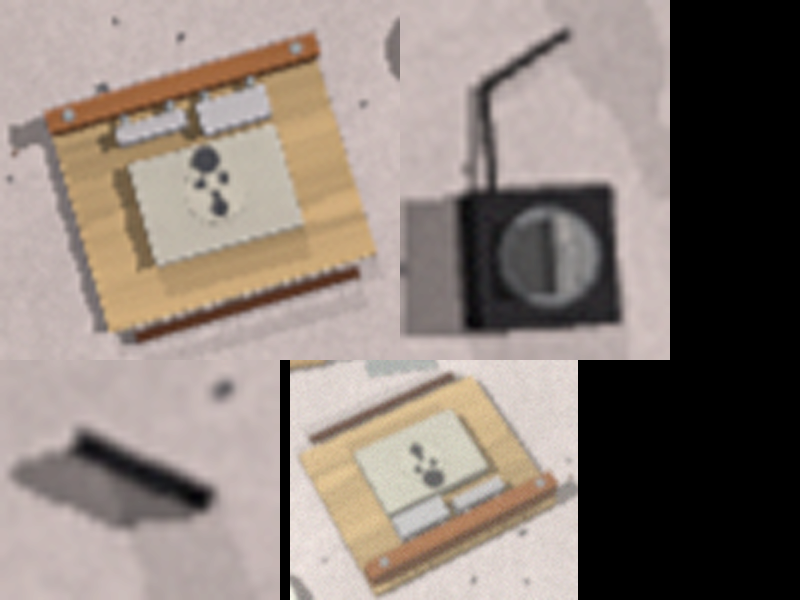

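The crop shows the deep stop on the left (+y) side and a dark brown strip along the near edge of the board. The knob bar runs along world x, and the spacer is tilted. Now the jig-frame details.

```bash
python3 - <<'E'
from h import *
for n in("top","scene"):
    P=np.load(n+"0.npy").reshape(-1,3); im=cv2.imread(n+"raw.png").reshape(-1,3).astype(float)
    hsv=cv2.cvtColor(cv2.imread(n+"raw.png"),cv2.COLOR_BGR2HSV).reshape(-1,3).astype(float)
    y=np.radians(15.); c,s=np.cos(y),np.sin(y)
    d=P[:,:2]-[.5427,-.0454]; J=np.c_[d@[c,s],d@[-s,c],P[:,2]]*1000
    w=(abs(J[:,0])<150)&(abs(J[:,1])<135)
    def st(nm,m):
        q=J[m]; 
        if len(q)<4: print(n,nm,len(q));return
        r=cv2.minAreaRect(q[:,:2].astype(np.float32))
        print(n,nm,len(q),"x",np.percentile(q[:,0],[1,99]).round(1),"y",np.percentile(q[:,1],[1,99]).round(1),"z",np.percentile(q[:,2],[5,50,95]).round(1),"rect",np.round([*r[0],*r[1],r[2]],1))
    st("board",w&(abs(J[:,2]-18)<5)&(hsv[:,1]>60))
    st("rail",w&(J[:,0]>60)&(J[:,2]>46)&(hsv[:,1]>60))
    st("dark",w&(J[:,0]<-85)&(J[:,2]>7)&(hsv[:,2]<75))
    st("high-near",w&(J[:,0]<-85)&(J[:,2]>26))
    st("tile",w&(abs(J[:,2]-40)<4)&(abs(J[:,0])<56)&(abs(J[:,1])<80)&(hsv[:,1]<60)&(hsv[:,2]>70))
    for sy in(1,-1):
        m=w&(abs(J[:,2]-44)<4)&(J[:,0]>42)&(J[:,0]<82)&(sy*J[:,1]>5)&(sy*J[:,1]<72)&(hsv[:,1]<60)
        st("stop%+d"%sy,m)
    # x-histogram of heights
    for yy in(38,-34,-90):
        k=w&(abs(J[:,1]-yy)<12)
        print([ (b,round(np.median(J[k&(abs(J[:,0]-b)<2.5),2]))  if (k&(abs(J[:,0]-b)<2.5)).any() else None) for b in list(range(-130,-80,5))+list(range(30,105,4))])
E
```

```text
top board 2221 x [-111.1   78.2] y [-117.1  119.3] z [15.1 18.8 22.2] rect [-1.650e+01  8.000e-01  1.921e+02  2.399e+02  1.000e-01]
top rail 392 x [78. 97.] y [-115.9  118.5] z [48.6 52.5 56.4] rect [ 82.3   1.1  30.2 239.2   0.4]
top dark 172 x [-112.3 -101.2] y [-95.7  98.3] z [16.8 20.8 24.5] rect [-106.6    1.2   11.5  198.3    0.3]
top high-near 2
top tile 881 x [-54.3  54. ] y [-63.2  64.3] z [37.2 40.9 43.6] rect [1.000e-01 5.000e-01 1.297e+02 1.105e+02 8.970e+01]
top stop+1 67 x [53.1 68.2] y [ 9.  65.6] z [40.8 44.9 47.3] rect [61.4 37.3 57.7 15.8 88. ]
top stop-1 122 x [42.1 67.7] y [-64.2  -5.7] z [40.8 43.8 46.9] rect [ 55.1 -34.8  26.1  59.4   0.9]
[(-130, 0), (-125, 0), (-120, 2), (-115, 1), (-110, 21), (-105, 21), (-100, 11), (-95, 18), (-90, 19), (-85, 21), (30, 41), (34, 40), (38, 17), (42, 19), (46, 17), (50, 17), (54, 36), (58, 44), (62, 45), (66, 46), (70, 43), (74, 17), (78, 32), (82, 52), (86, 52), (90, 53), (94, 52), (98, 53), (102, None)]
[(-130, 0), (-125, 3), (-120, 0), (-115, 2), (-110, 19), (-105, 19), (-100, 10), (-95, 17), (-90, 19), (-85, 18), (30, 41),
[... 1370 characters left out ...]
one), (78, None), (82, 52), (86, 52), (90, 51), (94, 51), (98, 39), (102, 18)]
[(-130, -1), (-125, 0), (-120, 4), (-115, None), (-110, 18), (-105, 16), (-100, 19), (-95, 16), (-90, 18), (-85, 17), (30, 40), (34, 37), (38, 36), (42, 40), (46, 41), (50, 43), (54, 43), (58, 43), (62, 43), (66, 43), (70, 38), (74, 34), (78, None), (82, 51), (86, 51), (90, 51), (94, 51), (98, 38), (102, 15)]
[(-130, -1), (-125, -1), (-120, 2), (-115, 0), (-110, 17), (-105, 18), (-100, 19), (-95, 16), (-90, 17), (-85, 16), (30, 17), (34, 17), (38, 16), (42, 17), (46, 17), (50, 18), (54, 18), (58, 17), (62, 18), (66, 20), (70, None), (74, None), (78, 51), (82, 52), (86, 52), (90, 53), (94, 52), (98, 38), (102, 13)]
```

```bash
cat >> h.py <<'E'
from scipy.spatial.transform import Rotation as Ro
def plan(x,y,z,psi):
    o=get_obs(); R=Ro.from_euler("xyz",o["ee_rot"]); d=R.inv().apply(np.array([x,y,z])-o["tool_pos"])
    ty=R.as_matrix()[:,1]; cur=np.degrees(np.arctan2(ty[1],ty[0]))
    t=(psi-cur+180)%360-180
    Rt=Ro.from_matrix(np.array([[-np.sin(np.radians(psi)),np.cos(np.radians(psi)),0],[np.cos(np.radians(psi)),np.sin(np.radians(psi)),0],[0,0,-1.]]).T if 0 else np.c_[[np.cos(np.radians(psi+90)),np.sin(np.radians(psi+90)),0],[np.cos(np.radians(psi)),np.sin(np.radians(psi)),0],[0,0,-1.]])
    rv=(R.inv()*Rt).as_rotvec()
    print("t",o["time"],"pos",o["tool_pos"].round(4),"psi",cur.round(1),"shift units",(d/.04).round(2),"turn units",(rv/.1).round(2),"F",o["wrist_force"].round(1),"T",o["wrist_torque"].round(2),"w",round(o["width"],4),"q",o["joint_positions"].round(2))
E
python3 -c "
from h import *
plan(.4288,-.3474,.17,90)"
```

```text
t 0.1 pos [0.1422 0.5308 0.2044] psi 75.0 shift units [-12.6  -19.35   0.9 ] turn units [-0.02 -0.   -2.62] F [-0.6  0.3  0.1] T [ 0.    0.01 -0.01] w 0.094 q [ 1.21  0.09  1.37  0.    1.68 -0.1 ]
```

drive_tool(
  commands=[
    [-0.3,-0.5,0,0,0,0],
    [-0.6,-0.92,0,0,0,0],
    [-0.6,-0.92,0,0,0,0],
    [-0.6,-0.92,0,0,0,0],
    [-0.6,-0.92,0,0,0,0],
    [-0.6,-0.92,0,0,0,0],
    [-0.6,-0.92,0,0,0,0],
    [-0.6,-0.92,0,0,0,0],
    [-0.6,-0.92,0,0,0,0],
    [-0.6,-0.92,0,0,0,0],
    [-0.6,-0.92,0,0,0,0],
    [-0.6,-0.92,0,0,0,0],
    [-0.6,-0.92,0,0,0,0],
    [-0.6,-0.92,0,0,0,0],
    [-0.6,-0.92,0,0,0,0],
    [-0.6,-0.92,0,0,0,0],
    [-0.6,-0.92,0,0,0,0],
    [-0.6,-0.92,0,0,0,-0.9],
    [-0.6,-0.92,0,0,0,-0.9],
    [-0.5,-0.7,0,0,0,-0.8],
  ],
  gripper=0,
)

```text
time: 2.6
tool_pos: [0.4159, -0.2725, 0.2047]
ee_rot: [3.141, -0.001, 3.141]
wrist_force: [-0.2, 0.9, -0.2]
width: 0.0939
finger_force: 0.0
```

```bash
python3 -c "
from h import *
plan(.4288,-.3474,.12,90)"
```

```text
t 2.6 pos [ 0.4159 -0.2725  0.2047] psi 90.0 shift units [-0.32 -1.87  2.12] turn units [ 0.01 -0.01 -0.01] F [-0.2  0.9 -0.2] T [ 0.06 -0.01  0.02] w 0.0939 q [-0.69 -0.03  1.49 -0.    1.68 -2.26]
```

drive_tool(
  commands=[
    [0,0,0,0,0,0],
    [-0.3,-0.9,0.1,0,0,0],
    [0,-0.9,0.9,0,0,0],
    [0,0,0.9,0,0,0],
    [0,0,0,0,0,0],
    [0,0,0,0,0,0],
  ],
)

```text
time: 3.35
tool_pos: [0.4283, -0.3426, 0.131]
ee_rot: [-3.141, 0.001, 3.14]
wrist_force: [-0.6, 0.3, 0.8]
width: 0.0939
finger_force: 0.0
```

```bash
python3 - <<'E'
from h import *
plan(.4288,-.3474,.057,90)
s=snapshot("scene");i=s["image"][140:240,100:200]
t=snapshot("top")["image"][160:240,320:400]
cv2.imwrite("pics/knob.png",np.hstack([cv2.resize(i,(400,400),interpolation=2),cv2.resize(t,(400,400),interpolation=2)]))
E
```

```text
t 3.35 pos [ 0.4283 -0.3426  0.131 ] psi 89.9 shift units [-0.01 -0.12  1.85] turn units [-0.01  0.01 -0.01] F [-0.6  0.3  0.8] T [-0.03  0.01  0.03] w 0.0939 q [-0.78  0.11  1.5   0.    1.54 -2.35]
```

View pics/knob.png

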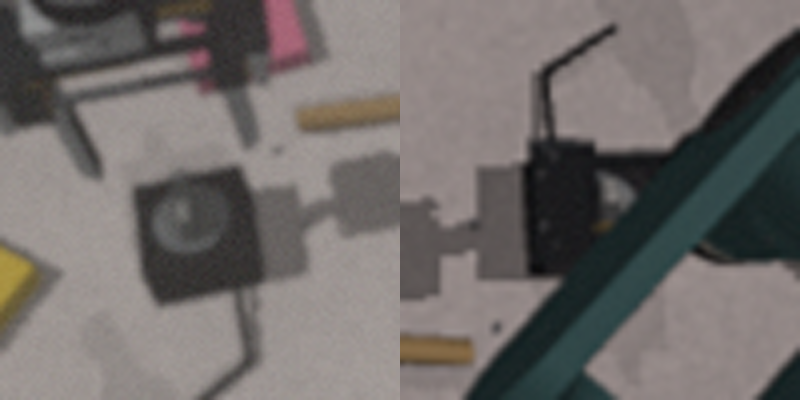

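The fingers (left crop, tips at about (95,175) and (250,145)) straddle the knob at (190,215). I'll descend, grip and twist.

drive_tool(
  commands=[
    [0,-0.12,0.6,0,0,0],
    [0,0,0.6,0,0,0],
    [0,0,0.6,0,0,0],
    [0,0,0,0,0,0],
    [0,0,0,0,0,0],
  ],
)

```text
time: 4.08
tool_pos: [0.4288, -0.3484, 0.0595]
ee_rot: [-3.139, 0.002, 3.14]
wrist_force: [-0.4, 0.0, -0.0]
width: 0.0938
finger_force: 0.0
```

drive_tool(
  commands=[
    [0,0,0,0,0,0],
    [0,0,0,0,0,0],
    [0,0,0,0,0,0],
    [0,0,0,0,0,0],
    [0,0,0,0,0,0],
    [0,0,0,0,0,0],
    [0,0,0,0,0,0],
    [0,0,0,0,0,0],
  ],
  gripper=1,
)

```text
time: 5.08
tool_pos: [0.4278, -0.3477, 0.0574]
ee_rot: [3.141, -0.0, 3.14]
wrist_force: [-0.2, 0.2, -1.0]
width: 0.0175
finger_force: 0.0
```

```bash
python3 -c "
from h import *
plan(.4288,-.3474,.057,90)"
```

```text
t 5.075 pos [ 0.4278 -0.3477  0.0574] psi 89.9 shift units [-0.03  0.01  0.01] turn units [ 0.   -0.   -0.02] F [-0.2  0.2 -1. ] T [-0.03 -0.07 -0.01] w 0.0175 q [-0.79  0.17  1.58  0.    1.39 -2.35]
```

Still closing; wait a bit more, then twist.

drive_tool(
  commands=[
    [0,0,0,0,0,0],
    [0,0,0,0,0,0],
    [0,0,0,0,0,0],
    [0,0,0,0,0,0],
  ],
)

```text
time: 5.58
tool_pos: [0.4277, -0.35, 0.0574]
ee_rot: [-3.137, 0.0, 3.139]
wrist_force: [0.2, -4.8, -2.5]
width: 0.0121
finger_force: 30.0
```

drive_tool(
  commands=[
    [0,0,0,0,0,0.8],
    [0,0,0,0,0,1],
    [0,0,0,0,0,1],
    [0,0,0,0,0,1],
    [0,0,0,0,0,1],
    [0,0,0,0,0,1],
    [0,0,0,0,0,1],
    [0,0,0,0,0,1],
    [0,0,0,0,0,1],
    [0,0,0,0,0,1],
    [0,0,0,0,0,0.6],
    [0,0,0,0,0,0],
    [0,0,0,0,0,0],
  ],
)

```text
time: 7.2
tool_pos: [0.4272, -0.3509, 0.0575]
ee_rot: [-3.138, 0.005, 2.099]
wrist_force: [-0.3, -7.6, -3.2]
width: 0.0117
finger_force: 30.0
```

```bash
python3 -c "
from h import *
plan(.4288,-.3474,.057,27)"
```

```text
t 7.2 pos [ 0.4272 -0.3509  0.0575] psi 30.3 shift units [0.06 0.08 0.01] turn units [-0.03  0.05  0.57] F [-0.3 -7.6 -3.2] T [-1.29  0.13  0.08] w 0.0117 q [-0.79  0.17  1.58 -0.    1.39 -1.31]
```

drive_tool(
  commands=[
    [0,0,0,0,0,0.6],
    [0,0,0,0,0,0.3],
    [0,0,0,0,0,0],
    [0,0,0,0,0,0],
  ],
)

```text
time: 7.7
tool_pos: [0.4272, -0.3509, 0.0574]
ee_rot: [-3.138, 0.005, 2.01]
wrist_force: [-1.0, -8.0, -2.7]
width: 0.0117
finger_force: 30.3
```

```bash
python3 -c "
from h import *
plan(.4288,-.3474,.057,27)"
```

```text
t 7.7 pos [ 0.4272 -0.3509  0.0574] psi 25.2 shift units [0.06 0.07 0.01] turn units [-0.04  0.05 -0.32] F [-1.  -8.  -2.7] T [-1.37  0.19  0.42] w 0.0117 q [-0.79  0.17  1.58 -0.01  1.39 -1.23]
```

The torque about z rose from 0.08 to 0.42 N m, so the knob is at its stop. Release and lift.

drive_tool(
  commands=[
    [0,0,0,0,0,0],
    [0,0,0,0,0,0],
    [0,0,0,0,0,0],
    [0,0,0,0,0,0],
    [0,0,0,0,0,0],
    [0,0,0,0,0,0],
    [0,0,0,0,0,0],
    [0,0,0,0,0,0],
    [0,0,-0.6,0,0,0],
    [0,0,-1,0,0,0],
    [0,0,-1,0,0,0],
    [0,0,-1,0,0,0],
    [0,0,0,0,0,0],
  ],
  gripper=0,
)

```text
time: 9.32
tool_pos: [0.4294, -0.3492, 0.2059]
ee_rot: [3.138, 0.008, 2.01]
wrist_force: [-0.6, 0.6, -0.2]
width: 0.0939
finger_force: 0.0
```

```bash
python3 -c "
from h import *
plan(.5245,.2792,.18,64.5)
P=cloud(snapshot('scene')).reshape(-1,3)
m=(np.hypot(P[:,0]-.4288,P[:,1]+.3474)<.03)&(abs(P[:,2]-.076)<.008)
print(m.sum(),cv2.minAreaRect((P[m,:2]*1000).astype(np.float32)))"
```

```text
t 9.325 pos [ 0.4294 -0.3492  0.2059] psi 25.2 shift units [13.21  8.83  0.57] turn units [ 0.    0.09 -6.87] F [-0.6  0.6 -0.2] T [-0.04  0.05  0.02] w 0.0939 q [-0.79  0.09  1.37  0.    1.68 -1.22]
73 ((430.16278076171875, -348.0596923828125), (43.92756271362305, 12.008696556091309), 1.782807469367981)
```

The knob is back at rest. On to the spacer.

drive_tool(
  commands=[
    [0.5,0.35,0,0,0,0],
    [0.82,0.55,0,0,0,0],
    [0.82,0.55,0,0,0,0],
    [0.82,0.55,0,0,0,0],
    [0.82,0.55,0,0,0,0],
    [0.82,0.55,0,0,0,0],
    [0.82,0.55,0,0,0,0],
    [0.82,0.55,0,0,0,0],
    [0.82,0.55,0,0,0,0],
    [0.82,0.55,0,0,0,0],
    [0.82,0.55,0,0,0,0],
    [0.82,0.55,0,0,0,0],
    [0.82,0.55,0,0,0,0],
    [0.82,0.55,0,0,0,0],
    [0.82,0.55,0,0,0,0],
    [0.82,0.55,0,0,0,0],
    [0.4,0.2,0,0,0,0],
    [0,0,0,0,0,-0.9],
    [0,0,0,0,0,-1],
    [0,0,0,0,0,-1],
  ],
)

```text
time: 11.88
tool_pos: [0.5207, 0.2794, 0.2003]
ee_rot: [-3.139, -0.001, 2.303]
wrist_force: [-0.3, -0.2, -0.6]
width: 0.0943
finger_force: 0.0
```

drive_tool(
  commands=[
    [0,0,0,0,0,-1],
    [0,0,0,0,0,-1],
    [0,0,0,0,0,-1],
    [0,0,0,0,0,-0.95],
    [0,0,0,0,0,0],
    [0,0,0,0,0,0],
  ],
)

```text
time: 12.62
tool_pos: [0.5215, 0.2796, 0.201]
ee_rot: [-3.141, -0.001, 2.693]
wrist_force: [-0.2, -0.8, 0.1]
width: 0.0942
finger_force: 0.0
```

```bash
python3 -c "
from h import *
plan(.5245,.2792,.030,64.5)"
```

```text
t 12.625 pos [0.5215 0.2796 0.201 ] psi 64.3 shift units [-0.08  0.03  4.27] turn units [-0.01 -0.01 -0.03] F [-0.2 -0.8  0.1] T [-0.04 -0.   -0.01] w 0.0942 q [ 0.4   0.18  1.27 -0.    1.69 -0.73]
```

drive_tool(
  commands=[
    [-0.07,0.03,0.6,0,0,0],
    [0,0,0.9,0,0,0],
    [0,0,0.9,0,0,0],
    [0,0,0.9,0,0,0],
    [0,0,0.6,0,0,0],
    [0,0,0.35,0,0,0],
    [0,0,0,0,0,0],
    [0,0,0,0,0,0],
  ],
)

```text
time: 13.62
tool_pos: [0.526, 0.2801, 0.0329]
ee_rot: [3.14, 0.002, 2.695]
wrist_force: [-0.5, -0.5, 0.1]
width: 0.0937
finger_force: 0.0
```

```bash
python3 - <<'E'
from h import *
plan(.5245,.2792,.030,64.5)
s=snapshot("scene");i=s["image"][130:230,310:440]
cv2.imwrite("pics/sp.png",cv2.resize(i,(650,500),interpolation=2))
E
```

```text
t 13.625 pos [0.526  0.2801 0.0329] psi 64.4 shift units [ 0.02 -0.04  0.07] turn units [ 0.02  0.02 -0.02] F [-0.5 -0.5  0.1] T [-0.   -0.02  0.04] w 0.0937 q [ 0.39  0.28  1.5   0.    1.36 -0.73]
```

View pics/sp.png

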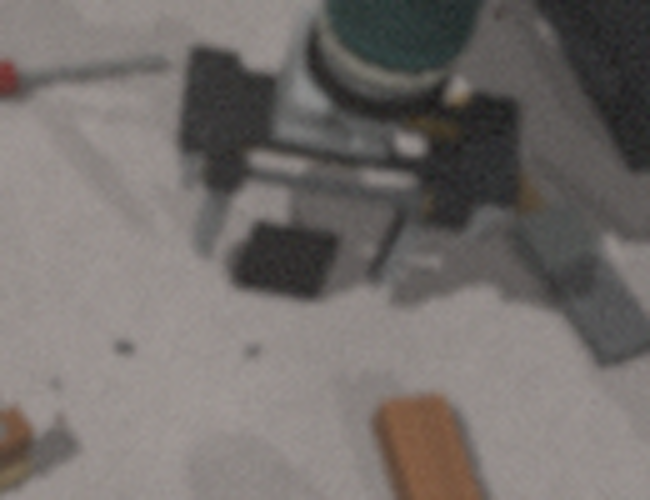

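The fingers straddle the spacer, which is at (290,260) in the crop. Close and lift slightly.

drive_tool(
  commands=[
    [0,-0.03,0.06,0,0,0],
    [0,0,0,0,0,0],
    [0,0,0,0,0,0],
    [0,0,0,0,0,0],
    [0,0,0,0,0,0],
    [0,0,0,0,0,0],
    [0,0,0,0,0,0],
    [0,0,0,0,0,0],
    [0,0,0,0,0,0],
  ],
  gripper=1,
)

```text
time: 14.8
tool_pos: [0.5246, 0.2786, 0.0291]
ee_rot: [3.141, 0.0, 2.695]
wrist_force: [0.3, -0.6, -0.0]
width: 0.05
finger_force: 30.0
```

```bash
python3 - <<'E'
from h import *
print((np.array([.5427,-.0454])+np.array([[.9659,-.2588],[.2588,.9659]])@[.0447,.036]))
plan(.5245,.2792,.030,64.5)
E
```

```text
[0.57655893 0.00094076]
t 14.8 pos [0.5246 0.2786 0.0291] psi 64.4 shift units [ 0.01  0.01 -0.02] turn units [ 0.    0.   -0.02] F [ 0.3 -0.6 -0. ] T [-0.02 -0.03  0.03] w 0.05 q [ 0.39  0.28  1.5   0.    1.36 -0.73]
```

drive_tool(
  commands=[
    [0,0,-0.6,0,0,0],
    [0,0,-1,0,0,0],
    [0,0,-1,0,0,0],
    [0,0,-0.6,0,0,0],
    [0,0,0,0,0,-0.6],
    [0,0,0,0,0,-1],
    [0,0,0,0,0,-1],
    [0,0,0,0,0,-1],
    [0,0,0,0,0,-1],
    [0,0,0,0,0,-1],
    [0,0,0,0,0,-1],
    [0,0,0,0,0,-0.5],
    [0,0,0,0,0,0],
  ],
)

```text
time: 16.42
tool_pos: [0.5244, 0.2786, 0.1568]
ee_rot: [3.142, -0.001, -2.879]
wrist_force: [0.2, -0.3, -0.7]
width: 0.05
finger_force: 30.0
```

```bash
python3 -c "
from h import *
plan(.5766,.0009,.13,105)"
```

```text
t 16.425 pos [0.5244 0.2786 0.1568] psi 105.0 shift units [ 0.54 -7.04  0.67] turn units [ 0.   -0.01  0.01] F [ 0.2 -0.3 -0.7] T [ 0.01 -0.06 -0.01] w 0.05 q [ 0.39  0.2   1.34  0.    1.6  -1.44]
```

drive_tool(
  commands=[
    [0.04,-0.5,0,0,0,0],
    [0.07,-0.9,0,0,0,0],
    [0.07,-0.9,0,0,0,0],
    [0.07,-0.9,0,0,0,0],
    [0.07,-0.9,0,0,0,0],
    [0.07,-0.9,0,0,0,0],
    [0.07,-0.9,0,0,0,0],
    [0.05,-0.7,0,0,0,0],
    [0.03,-0.44,0.3,0,0,0],
    [0,0,0.37,0,0,0],
    [0,0,0,0,0,0],
    [0,0,0,0,0,0],
    [0,0,0,0,0,0],
  ],
)

```text
time: 18.05
tool_pos: [0.5772, 0.0019, 0.1309]
ee_rot: [-3.141, 0.001, -2.877]
wrist_force: [0.3, -0.2, -1.4]
width: 0.0498
finger_force: 30.0
```

```bash
python3 - <<'E'
from h import *
plan(.5766,.0009,.048,105)
s=snapshot("scene");i=s["image"][150:270,205:335]
cv2.imwrite("pics/pl.png",cv2.resize(i,(650,600),interpolation=2))
P=cloud(s).reshape(-1,3); hsv=cv2.cvtColor(s["image"],cv2.COLOR_BGR2HSV).reshape(-1,3)
d=P[:,:2]-[.5427,-.0454];c,q=np.cos(np.radians(15)),np.sin(np.radians(15))
J=np.c_[d@[c,q],d@[-q,c],P[:,2]]*1000
m=(abs(J[:,0]-45)<25)&(abs(J[:,1]-36)<24)&(J[:,2]>98)&(J[:,2]<150)&(hsv[:,2]<80)
print(m.sum(),np.percentile(J[m],[2,50,98],axis=0).round(1))
k=m&(J[:,2]<125);print(np.histogram(J[k,0],range(25,66,3)))
E
```

```text
t 18.05 pos [0.5772 0.0019 0.1309] psi 105.2 shift units [ 0.02 -0.02  2.07] turn units [-0.    0.01  0.03] F [ 0.3 -0.2 -1.4] T [ 0.02 -0.04  0.03] w 0.0498 q [-0.1   0.17  1.42  0.    1.54 -1.93]
112 [[ 50.7  14.9 109.1]
 [ 52.2  36.8 130.5]
 [ 53.7  57.7 149.4]]
(array([ 0,  0,  0,  0,  0,  0,  0,  0, 21, 24,  0,  0,  0]), array([25, 28, 31, 34, 37, 40, 43, 46, 49, 52, 55, 58, 61, 64]))
```

View pics/pl.png

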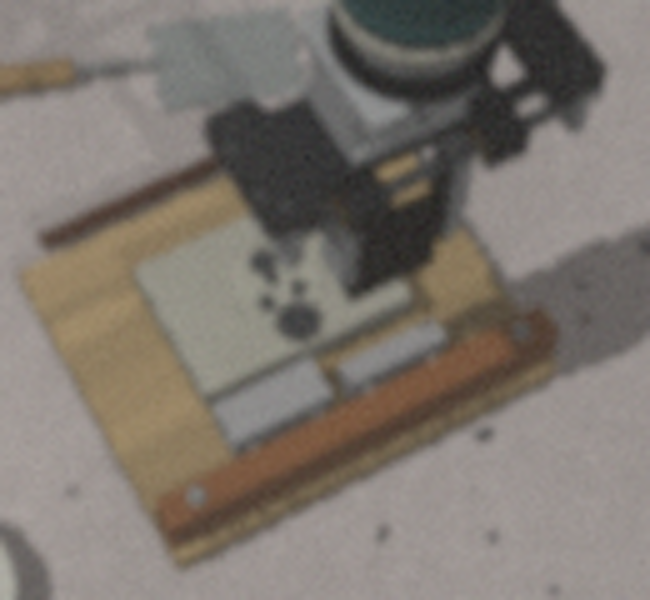

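The spacer (400,240 in the crop) hangs over the gap with its far face at jig x≈52 mm, so it's about 1 mm too far. Correct that and lower.

drive_tool(
  commands=[
    [0.025,-0.02,0.5,0,0,0.02],
    [0,0,0.6,0,0,0],
    [0,0,0.4,0,0,0],
    [0,0,0.3,0,0,0],
    [0,0,0.15,0,0,0],
    [0,0,0,0,0,0],
    [0,0,0,0,0,0],
    [0,0,0,0,0,0],
  ],
)

```text
time: 19.1
tool_pos: [0.5767, -0.0, 0.0531]
ee_rot: [-3.141, 0.001, -2.88]
wrist_force: [-0.1, 0.1, -0.5]
width: 0.0501
finger_force: 30.0
```

```bash
python3 -c "
from h import *
plan(.5766,.0009,.047,105)"
```

```text
t 19.1 pos [ 0.5767 -0.      0.0531] psi 105.0 shift units [-0.    0.02  0.15] turn units [-0.    0.01 -0.01] F [-0.1  0.1 -0.5] T [ 0.    0.02 -0.02] w 0.0501 q [-0.1   0.22  1.52  0.    1.39 -1.93]
```

drive_tool(
  commands=[
    [0,0.02,0.06,0,0,0],
    [0,0,0.05,0,0,0],
    [0,0,0.04,0,0,0],
    [0,0,0,0,0,0],
    [0,0,0,0,0,0],
    [0,0,0,0,0,0],
  ],
)

```text
time: 19.85
tool_pos: [0.5761, 0.0009, 0.0471]
ee_rot: [3.142, 0.0, -2.88]
wrist_force: [-2.1, 0.6, 5.0]
width: 0.0499
finger_force: 30.0
```

```bash
python3 -c "
from h import *
plan(.5766,.0009,.047,105)"
```

```text
t 19.85 pos [0.5761 0.0009 0.0471] psi 105.0 shift units [-0.01 -0.    0.  ] turn units [ 0.    0.   -0.01] F [-2.1  0.6  5. ] T [0.14 0.49 0.01] w 0.0499 q [-0.1   0.23  1.53  0.    1.38 -1.93]
```

There is 5 N of upward force, so the spacer is on the board. Release, lift and check.

drive_tool(
  commands=[
    [0,0,0,0,0,0],
    [0,0,0,0,0,0],
    [0,0,0,0,0,0],
    [0,0,0,0,0,0],
    [0,0,0,0,0,0],
    [0,0,0,0,0,0],
    [0,0,0,0,0,0],
    [0,0,-0.5,0,0,0],
    [0,0,-1,0,0,0],
    [0,0,-1,0,0,0],
    [0.5,0,-0.5,0,0,0],
    [1,0,0,0,0,0],
    [1,0,0,0,0,0],
    [1,0,0,0,0,0],
    [0,0,0,0,0,0],
    [0,0,0,0,0,0],
  ],
  gripper=0,
)

```text
time: 21.85
tool_pos: [0.4413, -0.0354, 0.1667]
ee_rot: [-3.141, 0.001, -2.881]
wrist_force: [0.4, -0.2, -0.5]
width: 0.094
finger_force: 0.0
```

```bash
python3 - <<'E'
from h import *
s=snapshot("scene");i=s["image"][150:270,205:335]
cv2.imwrite("pics/rel.png",cv2.resize(i,(650,600),interpolation=2))
P=cloud(s).reshape(-1,3)
d=P[:,:2]-[.5427,-.0454];c,q=np.cos(np.radians(15)),np.sin(np.radians(15))
J=np.c_[d@[c,q],d@[-q,c],P[:,2]]*1000
m=(abs(J[:,0]-45)<20)&(abs(J[:,1]-36)<40)&(J[:,2]>72)&(J[:,2]<84)
print(m.sum(),cv2.minAreaRect(J[m,:2].astype(np.float32)))
m=(J[:,0]>-70)&(J[:,0]<38)&(abs(J[:,1])<80)&(abs(J[:,2]-40)<4)
print(np.percentile(J[m],[1,99],axis=0).round(1))
# push start: TCP 35 mm in front of tile near edge(-55), tile centre y=0
for jx in(-.085,): print(np.array([.5427,-.0454])+np.array([[c,-q],[q,c]])@[jx,-.001])
p=np.array([.5427,-.0454])+np.array([[c,-q],[q,c]])@[-.083,-.001]
plan(*p,.13,105); print(snapshot and get_obs()["joint_positions"])
E
```

```text
86 ((45.53694534301758, 35.95884704589844), (12.587424278259277, 50.65742874145508), 0.45099467039108276)
[[-51.9 -65.4  36.2]
 [ 35.9  61.8  43.7]]
[ 0.46085512 -0.06836554]
t 21.9 pos [ 0.4416 -0.0353  0.1665] psi 105.0 shift units [-0.3  -0.92  0.91] turn units [-0.    0.01 -0.  ] F [ 0.4  0.5 -0.4] T [ 0.01  0.02 -0.01] w 0.094 q [-0.21 -0.14  1.67  0.    1.61 -2.04]
[-2.08108343e-01 -1.44320057e-01  1.67343021e+00  2.78266160e-04
  1.61152973e+00 -2.04025807e+00]
```

View pics/rel.png

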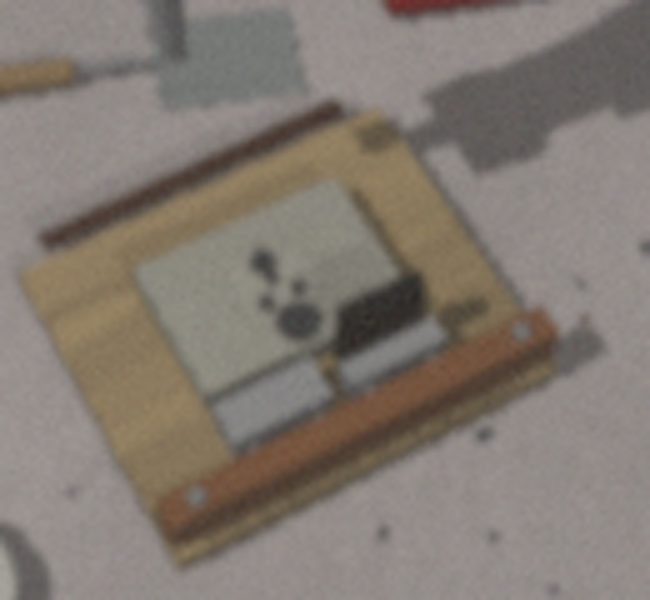

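The spacer stands free in the gap in front of the deep stop, at (380,315) in the crop. Now move both open fingers in front of the tile's near edge.

drive_tool(
  commands=[
    [-0.3,-0.5,0,0,0,0],
    [0,-0.42,0.4,0,0,0],
    [0,0,0.8,0,0,0],
    [0,0,0.9,0,0,0],
    [0,0,0.8,0,0,0],
    [0,0,0.4,0,0,0],
    [0,0,0.15,0,0,0],
    [0,0,0,0,0,0],
    [0,0,0,0,0,0],
  ],
)

```text
time: 23.02
tool_pos: [0.463, -0.0681, 0.0296]
ee_rot: [-3.14, 0.002, -2.88]
wrist_force: [-0.8, 0.1, 0.0]
width: 0.094
finger_force: 0.0
```

```bash
cat >> h.py <<'E'
def jig(jx,jy,z):
    c,q=np.cos(np.radians(15)),np.sin(np.radians(15)); p=np.array([.5427,-.0454])+np.array([[c,-q],[q,c]])@[jx,jy]
    plan(*p,z,105); o=get_obs(); d=o["tool_pos"][:2]-[.5427,-.0454]
    print("jig",(d@[c,q]*1000).round(1),(d@[-q,c]*1000).round(1),"Fx",(o["wrist_force"][:2]@[c,q]).round(1))
E
python3 -c "
from h import *
jig(-.0525,-.0005,.027)"
```

```text
t 23.025 pos [ 0.463  -0.0681  0.0296] psi 105.0 shift units [-0.76  0.02  0.07] turn units [-0.01  0.02 -0.  ] F [-0.8  0.1  0. ] T [ 0.07 -0.01 -0.02] w 0.094 q [-0.27  0.01  1.81  0.    1.32 -2.1 ]
jig -82.9 -1.3 Fx -0.7
```

drive_tool(
  commands=[
    [-0.1,0.02,0.02,0,0,0],
    [-0.1,0,0,0,0,0],
    [-0.1,0,0,0,0,0],
    [-0.1,0,0,0,0,0],
    [-0.08,0,0,0,0,0],
    [-0.06,0,0,0,0,0],
    [-0.03,0,0,0,0,0],
    [0,0,0,0,0,0],
    [0,0,0,0,0,0],
  ],
)

```text
time: 24.15
tool_pos: [0.4834, -0.0612, 0.0274]
ee_rot: [3.141, -0.001, -2.88]
wrist_force: [-3.0, -0.9, 1.0]
width: 0.094
finger_force: 1.5
```

```bash
python3 -c "
from h import *
jig(-.0525,-.0005,.027)"
```

```text
t 24.15 pos [ 0.4834 -0.0612  0.0274] psi 105.0 shift units [-0.22 -0.01  0.01] turn units [ 0.   -0.01 -0.01] F [-3.  -0.9  1. ] T [-0.15  0.53  0.04] w 0.094 q [-0.24  0.06  1.77 -0.    1.32 -2.07]
jig -61.4 0.1 Fx -3.2
```

drive_tool(
  commands=[
    [-0.06,0,0,0,0,0],
    [-0.06,0,0,0,0,0],
    [-0.05,0,0,0,0,0],
    [-0.05,0,0,0,0,0],
    [0,0,0,0,0,0],
    [0,0,0,0,0,0],
  ],
)

```text
time: 24.9
tool_pos: [0.4878, -0.06, 0.0274]
ee_rot: [3.141, -0.011, -2.88]
wrist_force: [-14.2, -4.3, 9.6]
width: 0.0941
finger_force: 7.4
```

```bash
python3 -c "
from h import *
jig(-.0525,-.0005,.027)"
```

```text
t 24.9 pos [ 0.4878 -0.06    0.0274] psi 105.0 shift units [-0.11 -0.01  0.01] turn units [ 0.   -0.11  0.  ] F [-14.2  -4.3   9.6] T [-0.66  2.62  0.19] w 0.0941 q [-0.23  0.07  1.75 -0.    1.33 -2.07]
jig -56.8 0.1 Fx -14.8
```

```bash
python3 - <<'E'
from h import *
s=snapshot("scene");i=s["image"][150:270,205:335]
cv2.imwrite("pics/push.png",cv2.resize(i,(650,600),interpolation=2))
hsv=cv2.cvtColor(s["image"],cv2.COLOR_BGR2HSV).reshape(-1,3)
P=cloud(s).reshape(-1,3)
d=P[:,:2]-[.5427,-.0454];c,q=np.cos(np.radians(15)),np.sin(np.radians(15))
J=np.c_[d@[c,q],d@[-q,c],P[:,2]]*1000
m=(abs(J[:,0]-45)<20)&(abs(J[:,1]-36)<40)&(J[:,2]>72)&(J[:,2]<84)
print("sp",m.sum(),cv2.minAreaRect(J[m,:2].astype(np.float32)))
for nm,a,b in(("deep",8,64),("near",-64,-8)):
    m=(J[:,0]>48)&(J[:,0]<77)&(J[:,1]>a)&(J[:,1]<b)&(J[:,2]>40)&(J[:,2]<47.5)&(hsv[:,1]<60)
    print(nm,m.sum(),np.percentile(J[m,0],[2,50,98]).round(1))
# before: same measure
P=np.load("scene0.npy").reshape(-1,3);hsv=cv2.cvtColor(cv2.imread("sceneraw.png"),cv2.COLOR_BGR2HSV).reshape(-1,3)
d=P[:,:2]-[.5427,-.0454];J=np.c_[d@[c,q],d@[-q,c],P[:,2]]*1000
for nm,a,b in(("deep",8,64),("near",-64,-8)):
    m=(J[:,0]>48)&(J[:,0]<77)&(J[:,1]>a)&(J[:,1]<b)&(J[:,2]>40)&(J[:,2]<47.5)&(hsv[:,1]<60)
    print("0",nm,m.sum(),np.percentile(J[m,0],[2,50,98]).round(1))
E
```

```text
sp 90 ((50.73947525024414, 35.62847900390625), (13.630937576293945, 49.31511306762695), 0.9660348892211914)
deep 110 [54.9 63.5 72. ]
near 158 [48.6 59.8 71.3]
0 deep 95 [54.8 63.  70.2]
0 near 152 [48.6 59.8 70. ]
```

View pics/push.png

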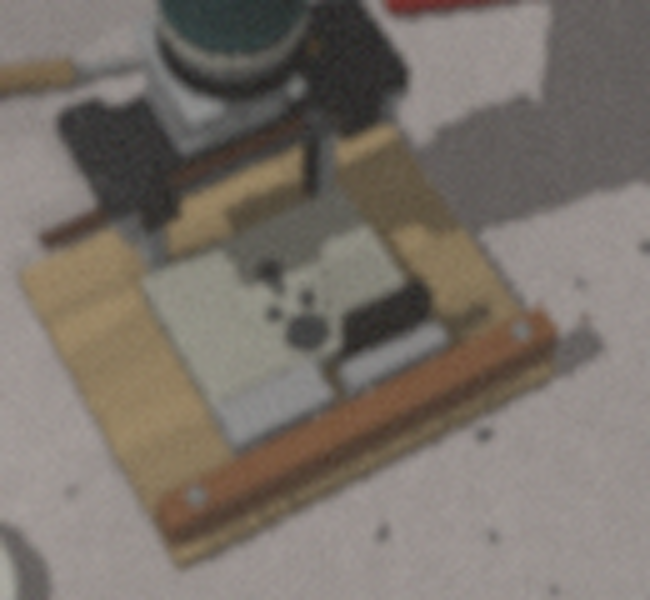

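The tile touches the spacer (385,315) and the near stop, and the stops are pressed only about 1.5 mm. Push a bit more.

drive_tool(
  commands=[
    [-0.05,0,0,0,0,0],
    [-0.04,0,0,0,0,0],
    [0,0,0,0,0,0],
    [0,0,0,0,0,0],
    [0,0,0,0,0,0],
  ],
)

```text
time: 25.58
tool_pos: [0.4894, -0.0596, 0.0274]
ee_rot: [3.141, -0.015, -2.88]
wrist_force: [-19.1, -5.2, 13.1]
width: 0.0944
finger_force: 9.9
```

```bash
cat > m.py <<'E'
from h import *
jig(-.0525,-.0005,.027)
c,q=np.cos(np.radians(15)),np.sin(np.radians(15))
s=snapshot("scene")
def ms(P,im):
    hsv=cv2.cvtColor(im,cv2.COLOR_BGR2HSV).reshape(-1,3);P=P.reshape(-1,3)
    d=P[:,:2]-[.5427,-.0454];J=np.c_[d@[c,q],d@[-q,c],P[:,2]]*1000
    m=(abs(J[:,0]-48)<20)&(abs(J[:,1]-36)<40)&(J[:,2]>72)&(J[:,2]<84)
    if m.sum()>9: print("sp",m.sum(),cv2.minAreaRect(J[m,:2].astype(np.float32)))
    for nm,a,b in(("deep",8,64),("near",-64,-8)):
        m=(J[:,0]>48)&(J[:,0]<77)&(J[:,1]>a)&(J[:,1]<b)&(J[:,2]>40)&(J[:,2]<47.5)&(hsv[:,1]<60)
        print(nm,m.sum(),np.percentile(J[m,0],[50,95,98]).round(1))
ms(np.load("scene0.npy"),cv2.imread("sceneraw.png")); ms(cloud(s),s["image"])
E
python3 m.py
```

```text
t 25.575 pos [ 0.4894 -0.0596  0.0274] psi 105.0 shift units [-0.07 -0.01  0.01] turn units [ 0.01 -0.15  0.  ] F [-19.1  -5.2  13.1] T [-0.92  3.5   0.21] w 0.0944 q [-0.23  0.08  1.74 -0.01  1.33 -2.06]
jig -55.2 0.0 Fx -19.8
deep 95 [63.  69.5 70.2]
near 152 [59.8 69.1 70. ]
sp 91 ((52.32062911987305, 35.63574981689453), (49.811241149902344, 13.240291595458984), 89.28750610351562)
deep 121 [65.3 73.1 73.8]
near 168 [61.2 72.8 73.2]
```

Both stops are pushed in about 3.5 mm, the tile is square and the push is held. Hand in.

```bash
python3 -c "
from bench import close_job
print(close_job())"
```

```text
the job is handed in; nothing more can be done
None
```

I twisted the starter knob to its stop and let it spring back, stood the spacer in front of the set-back stop, and handed the job in at about 26 s with the tile held against the spacer and the other stop, both stops pushed in about 3.5 mm.

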